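# Clear the gate, release both catches and hold the crate open

### The arm

A 7-joint arm with a two-finger parallel gripper is mounted at the origin on a cart in front of the work surface, level with it; the furniture and walls round the work are solid. World frame = base frame: x ahead of the robot, y to its left, z up, the work surface at z = 0. Lengths are in m, angles in rad, forces in N, time in s.
With the tool pointing down it reaches from about 0.4 to 0.85 m from the base axis. Payload 10.4 kg.
Tool frame: the origin (TCP) lies at the very end of the fingers, on their centre line; the grasp point (between the pads) lies 19 mm behind it (manip.tcp_to_grasp is the z of the grasp point in the tool frame, in m); z points along the fingers, x is the direction in which the jaws open and shut, and the axes are right-handed (so a half turn about z gives the same grasp; the last joint's range is limited). The gripper opens to 85 mm and grips with 20 to 120 N. Pads are 22 mm wide; open, the fingers measure 114 mm over their backs; the gripper's body (76 mm by 85 mm) begins 54 mm behind the grasp point. The pads swing forward as they close: fully open they stand 13 mm farther back than shut.
Start: joints at [1.191, 0.332, -0.065, 1.46, 0.022, 1.35, -0.088], TCP at [0.218, -0.586, 0.231] pointing down, gripper open.
Joint ranges: [-2.6, 2.6], [-0.5, 2.12], [-1.47, 1.34], [0.16, 2.42], [-1.27, 4.41], [0.06, 2.06], [-2.6, 2.6]. Speed limits (rad/s): [2.22, 2.22, 2.79, 2.79, 3.14, 3.14, 3.14].

### API

Orientations are given as a unit quaternion [x, y, z, w].
In Python, from workcell import manip gives the robot as it stands.
- The arm moves only by the tool servo_tool, never from a script. Its argument "moves" is a list of rows, each an object with "travel": the shift along the tool's x, y, z in mm, a list of three; "dr": the turn, a rotation vector about the tool's x, y, z in degrees, a list of three. A call has 1 to 12 rows; each row shifts and turns the commanded pose from where the row before left it, along the tool's axes as they then stand; what a row does not reach is not made up. A row lasts 1/8 s, in which the tool goes at most 62.5 mm and 10.7 degrees, less where a joint would pass 70% of its speed; a pose out of reach is approached as far as the arm can. A call is refused whole if a number of a shift passes 62.5 or a number of a turn 10.7, either way. A call with a gripper value outside its range is refused whole. "claw" is the closure, from 0 (fully open) to 1 (shut), set as the call begins (left out, the last holds). The fingers move at their own pace and stop on an object; "squeeze" is the grip in N (left out, the last holds). Time passes only in rows, so rows that do not move let the fingers close. It gives the time, the measured TCP pose, the force and the opening at its end, in the units of the state.
- manip.get_obs(): the state, without advancing time (a new reading comes with each control period).
- manip.camera(name): name is "scene" or "top"; returns the picture (384x512x3 uint8, blue, green, red); there is no depth.
- manip.calibration(name): a dict with "intrinsics" (3x3 intrinsics, pixels), "view" (4x4, takes a point from world to camera coordinates). Camera axes: x right, y down, z forward; pixel columns grow to the right and rows downward; lengths in m; the calibration is good to about 2 mm. A picture is of the moment at which its call begins. calibration takes no time and is no camera call.
- manip.hand_in(): hands the job in, once; it reports no verdict.
The state is a dict: "clock": time; "joint_pos": joint angles; "joint_velocities": joint speeds; "tau": joint torques, N m; "position": TCP position; "ee_rot": TCP orientation; "ft_force": force on the tool from outside, world axes, zero at the start; "torque": the same for the moment, N m; "grip_width": opening from 0.0 (shut) to 1.0 (fully open).
Only numpy, scipy, OpenCV 4.12 (cv2) and the standard library are available. Lean on these libraries where they do the work, as an engineer would, in place of code of your own. Each camera call takes 0.05 s, during which the arm holds its last target. There are 200 camera calls.

### The job

The calculator lies in the way of the desk crate's gate: slide it flat along the worktop, without lifting it, until it lies wholly on the felt pad, in the middle and square with it. Then squeeze the gate's two catches fully in, first the one nearer the hinge and after it the other one, and swing the gate by its post past the detent until it stands wide open, near its stop. Keep hold of the gate: finish while still holding it wide open, and leave the other things on the desk where they are.

Things in the scene. Friction and masses are not known exactly. Their poses are not given: they have to be found in the camera images.
- calc_mid (a point): centre of a flat desk calculator, 112 (its x) x 68 (its y) x 12 mm high, 0.11 kg, lying keys up on the worktop just in front of the crate; this point is half-way up, 6 mm above the worktop while it lies flat
- pad: thin felt pad stuck to the worktop, 180 (its x) x 130 (its y) mm and under 1 mm high, in effect flush; origin at its centre
- crate: shallow grey desk crate, 232 wide (y) x 80 deep (x) x 95 mm high, fixed, open-topped. Its front (-x) is a barred gate in the plane x = 0; origin at worktop level under the middle of the gate line, y along the gate towards the hinge (left). A rail just behind the gate (top at 95 mm, x = 10 to 40 mm) carries both catches. A small detent housing juts 50 mm from its left side, 40 to 70 mm up
- catch_first_mid (a point): middle of the catch nearer the hinge, half-way between its two upright tabs, 24 mm above the rail and 119 mm above the worktop; at x = 24, y = +58 mm of the crate. Each tab is 10 mm thick (y), 24 mm wide (x) and stands 40 mm above the rail; the outer faces are 52 mm apart along the crate's y, 34 mm when squeezed
- catch_second_mid (a point): middle of the catch farther from the hinge, of the same shape; at x = 24, y = -42 mm of the crate
- catch_first (a joint): squeeze travel of each tab of the catch nearer the hinge: 0 latched, 0.009 m fully squeezed. Its two tabs are coupled and move towards each other equally; about 4 N in all, no spring: they stay in once squeezed, and then free their end of the gate
- catch_second (a joint): the same for the catch farther from the hinge
- gate_hinge (a point): the gate's upright hinge axis at the crate's front left corner (x = 0, y = +110 mm of the crate), at gate-top height (95 mm)
- gate (a joint): opening angle of the gate, 0 shut to 1.75 rad at its stop; it swings out towards the robot, clockwise seen from above. A spring detent at about 0.75 rad resists between roughly 0.4 and 1.1 rad (2 to 4 N at the post); a weak closing spring (about 0.3 N m when wide) pulls it back if it is let go
- gate_leaf: the swinging gate, 216 long x 12 thick x 95 mm high, its lower edge 6 mm above the worktop; origin on the hinge axis at worktop level; when shut its axes are those of the crate
- post_grip (a point): grip point of the gate's upright round steel post, 16 mm in diameter, near the free end: 185 mm from the hinge along the gate and 38 mm out in front of it, 128 mm above the worktop. The post rises from gate-top height to 150 mm, free all round above 100 mm
- note_block: sticky-note block, 70 x 70 x 11 mm, a bystander; origin under its centre
- tape: roll of brown tape lying flat, 92 across, 48 high mm, a bystander; origin under its centre
- drink_tin: upright drink tin, 53 across, 104 high mm, a bystander; origin under its centre
- carton: small staple carton, 32 x 68 x 28 mm, a bystander; origin under its centre
- pen: ball pen lying flat, 142 long mm, a bystander; origin under its centre

How it is judged:
On the way, in this order (a step that is already met when the one before it is completed fails the run):
1. the calculator lies wholly on the pad, the catches still latched (x of calc_mid in the frame of pad between -0.028 and 0.028 m and y of calc_mid in the frame of pad between -0.022 and 0.022 m and angle between the x axis of calc_mid and the x axis of pad, either way round below 0.15 rad and height (world z) of calc_mid below 0.01 m and value of joint each of catch_first, catch_second below 0.004 m), for 0.4 s.
2. the catch nearer the hinge is squeezed in, the other still latched (value of joint catch_first above 0.007 m and value of joint catch_second below 0.004 m), for 0.1 s.
3. the other catch is squeezed in too, the gate still shut (value of joint each of catch_first, catch_second above 0.007 m and value of joint gate below 0.15 rad), for 0.1 s.
4. the gate stands wide open (value of joint gate above 1.35 rad), for 0.2 s.
At the end, for the whole second after the job is handed in: The gate is open more than 1.35 rad and still, the fingers touch it with more than 0.5 N; both catches are squeezed in by more than 6 mm; the calculator lies flat on the pad, within 28 mm (along the pad) and 22 mm (across it) of its centre and within 0.15 rad of square (value of joint gate above 1.35 rad and velocity of joint gate between -0.1 and 0.1 rad/s and contact force between the fingers and gate_leaf above 0.5 N and x of calc_mid in the frame of pad between -0.028 and 0.028 m and y of calc_mid in the frame of pad between -0.022 and 0.022 m and angle between the x axis of calc_mid and the x axis of pad, either way round below 0.15 rad and height (world z) of calc_mid below 0.01 m and value of joint each of catch_first, catch_second above 0.006 m); the arm keeps its last pose, push and grip.
It fails at once if the second catch is squeezed before the first (value of joint catch_second above 0.005 m and value of joint catch_first below 0.005 m).
It fails at once if the calculator is lifted or tipped up (height (world z) of calc_mid above 0.02 m or angle between calc_mid's own z axis and vertical above 0.25 rad).
It fails at once if another thing on the desk is disturbed (distance of any of note_block, tape, drink_tin, carton, pen from where it was at the start of the episode above 0.02 m).
It also fails if it takes over 72 s, if anything falls off the work surface, if the arm or the gripper's body presses on something with over 40 N, if the wrist force passes 120 N, or if a joint passes its speed limit or range.

## Working session

There is one attempt and no reset: what is moved stays moved. The work goes in short steps, Python scripts to look and compute and a tool call to move; the robot and the scene stay as the last step left them, time stands still between calls to the robot, and variables do not carry over. Pictures are saved under pics/ and viewed, on a budget of 10 in all, crops included, one or two more only if the job needs it, and the job is handed in when it is done.

Besides the shell and the picture viewer there is one more tool, called by a JSON object that holds its "name" and its "arguments", one argument or row to a line. servo_tool: Moves the arm, as the interface text tells. Its arguments: {"type":"object","properties":{"moves":{"type":"array","items":{"type":"object","properties":{"travel":{"type":"array","items":{"type":"number"}},"dr":{"type":"array","items":{"type":"number"}}}}},"claw":{"type":"number"},"squeeze":{"type":"number"}},"required":["moves"]}

```bash
mkdir -p pics; ls; python3 - <<'E'
from workcell import manip
import cv2
for n in("scene","top"):
    cv2.imwrite(f"pics/{n}0.png",manip.camera(n)); c=manip.calibration(n); print(c["intrinsics"],c["view"])
print(manip.get_obs(),manip.tcp_to_grasp)
E
```

```text
pics
[[405.11103484   0.         252.92169418]
 [  0.         405.11103484 183.46273703]
 [  0.           0.           1.        ]] [[-0.4452344  -0.89528569  0.01516124  0.20334975]
 [-0.62449951  0.29834649 -0.72179618  0.39676178]
 [ 0.64169049 -0.33083668 -0.6919396   1.22572817]
 [ 0.          0.          0.          1.        ]]
[[439.90686436   0.         257.81206581]
 [  0.         439.90686436 193.66733865]
 [  0.           0.           1.        ]] [[-1.68423743e-02 -9.99856496e-01 -1.82244533e-03 -2.94214721e-02]
 [-9.83744132e-01  1.68968268e-02 -1.78779137e-01  5.36068173e-01]
 [ 1.78784275e-01 -1.21824524e-03 -9.83887544e-01  1.37376884e+00]
 [ 0.00000000e+00  0.00000000e+00  0.00000000e+00  1.00000000e+00]]
{'clock': 0.1, 'joint_pos': array([ 1.19142598,  0.33278763, -0.0646927 ,  1.46085911,  0.02156974,
        1.34993701, -0.08850114]), 'joint_velocities': array([ 0.00045117, -0.00195628, -0.00178883, -0.00267273, -0.00071362,
       -0.00044564,  0.00128856]), 'tau': array([ 1.79521496e-03, -6.26747561e+01,  4.96731803e-02, -3.92428601e+01,
        1.64184370e-02,  6.86430198e-03, -1.15677128e-05]), 'position': array([ 0.2181602 , -0.58531505,  0.23060778]), 'ee_rot': array([ 8.21356648e-01, -5.70414618e-01, -5.42187205e-04, -3.55988020e-04]), 'ft_force': array([0.39783606, 0.82583436, 0.1616212 ]), 'torque': array([ 0.02625167, -0.03475629, -0.04689186]), 'grip_width': 1.0008626201654496} -0.0187
```

View pics/top0.png

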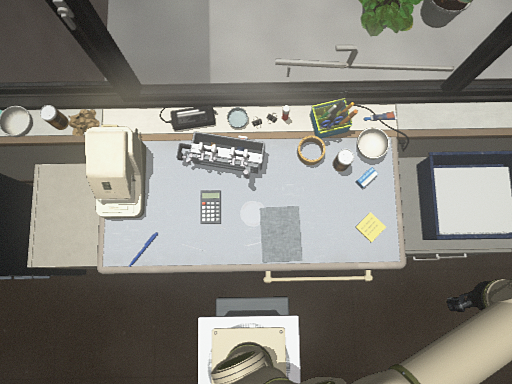

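View pics/scene0.png

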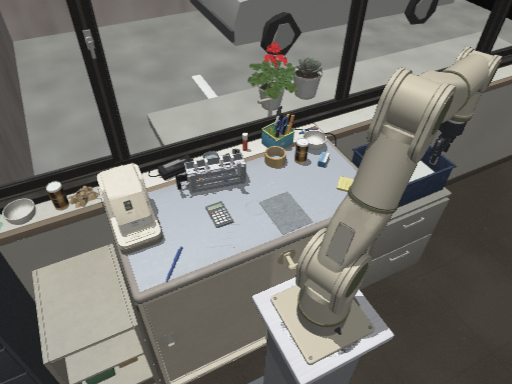

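The top view shows the calculator at about (210,207), the pad at (281,234), and the crate at (180–267, 133–185) with the post side on the right. The tape is at (311,150), the tin at (344,160), and the pen and notes are well away.

```bash
cat > h.py <<'E'
import numpy as np, cv2
from workcell import manip
from scipy.spatial.transform import Rotation as R
def ray(n,px):
    c=manip.calibration(n);V=np.array(c["view"]);d=np.linalg.inv(c["intrinsics"])@[px[0],px[1],1]
    return -V[:3,:3].T@V[:3,3], V[:3,:3].T@d
def plane(n,px,z):
    o,d=ray(n,px); return (o+d*(z-o[2])/d[2])[:2]
def proj(n,p):
    c=manip.calibration(n);q=np.array(c["view"])@np.r_[p,1]; q=np.array(c["intrinsics"])@q[:3]; return q[:2]/q[2]
def rect(n,mask,z):
    cs,_=cv2.findContours(mask.astype(np.uint8),cv2.RETR_EXTERNAL,cv2.CHAIN_APPROX_NONE)
    k=max(cs,key=cv2.contourArea)[:,0,:]
    P=np.array([plane(n,p,z) for p in k])
    (c,s,a)=cv2.minAreaRect((P*1000).astype(np.float32)); return c,s,a
E
python3 - <<'E'
from h import *
im=manip.camera("top"); cv2.imwrite("pics/t1.png",im)
hsv=cv2.cvtColor(im,cv2.COLOR_BGR2HSV)
print(im[207,205],im[234,281],im[215,281],im[207,180],im[240,220],im[200,210])
g=cv2.cvtColor(im,cv2.COLOR_BGR2GRAY)
b=np.zeros(g.shape,bool);b[180:232,192:230]=1
m=b&(g<135); m=cv2.morphologyEx(m.astype(np.uint8),cv2.MORPH_CLOSE,np.ones((7,7)))
print("calc",rect("top",m,.012),m.sum())
b[:]=0;b[195:267,250:310]=1
m=b&(g<150);m=cv2.morphologyEx(m.astype(np.uint8),cv2.MORPH_CLOSE,np.ones((5,5)));m=cv2.morphologyEx(m,cv2.MORPH_OPEN,np.ones((5,5)))
print("pad",rect("top",m,.0),m.sum())
a=cv2.resize(im[120:200,165:285],None,fx=6,fy=6,interpolation=cv2.INTER_CUBIC)
cv2.imwrite("pics/c1.png",a)
E
```

```text
[171 171 169] [158 158 153] [168 168 163] [213 209 202] [210 208 203] [132 128 125]
calc ((500.3964538574219, 118.42566680908203), (63.07327651977539, 107.65938568115234), 89.91548919677734) 659Traceback (most recent call last):
  File "<stdin>", line 11, in <module>
  File "h.py", line 13, in rect
    k=max(cs,key=cv2.contourArea)[:,0,:]
      ~~~^^^^^^^^^^^^^^^^^^^^^^^^
ValueError: max() iterable argument is empty
```

```bash
python3 - <<'E'
from h import *
im=cv2.imread("pics/t1.png")
g=cv2.cvtColor(im,cv2.COLOR_BGR2GRAY)
b=np.zeros(g.shape,bool);b[195:267,245:315]=1
m=b&(g<182);m=cv2.morphologyEx(m.astype(np.uint8),cv2.MORPH_CLOSE,np.ones((5,5)));m=cv2.morphologyEx(m,cv2.MORPH_OPEN,np.ones((5,5)))
print("pad",rect("top",m,.0),m.sum())
a=cv2.resize(im[120:200,165:285],None,fx=6,fy=6,interpolation=cv2.INTER_CUBIC)
cv2.imwrite("pics/c1.png",a)
s=cv2.imread("pics/scene0.png")
cv2.imwrite("pics/c2.png",cv2.resize(s[140:240,165:285],None,fx=6,fy=6,interpolation=cv2.INTER_CUBIC))
E
```

```text
pad ((401.2821350097656, -111.11736297607422), (198.36367797851562, 130.1961212158203), 1.0134100914001465) 2375
```

View pics/c1.png

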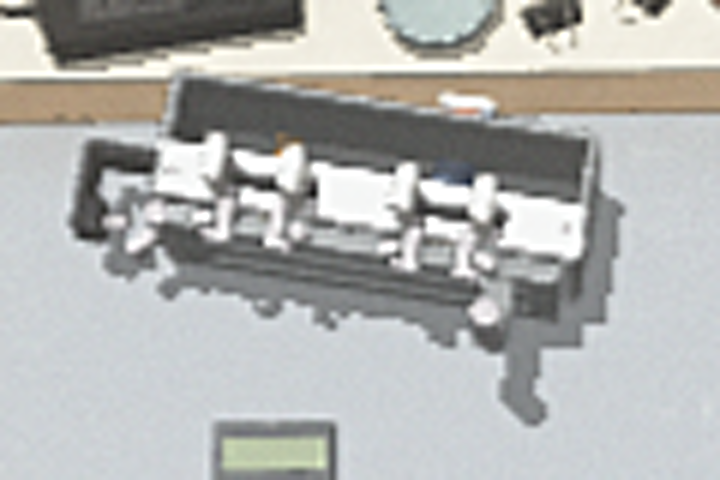

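View pics/c2.png

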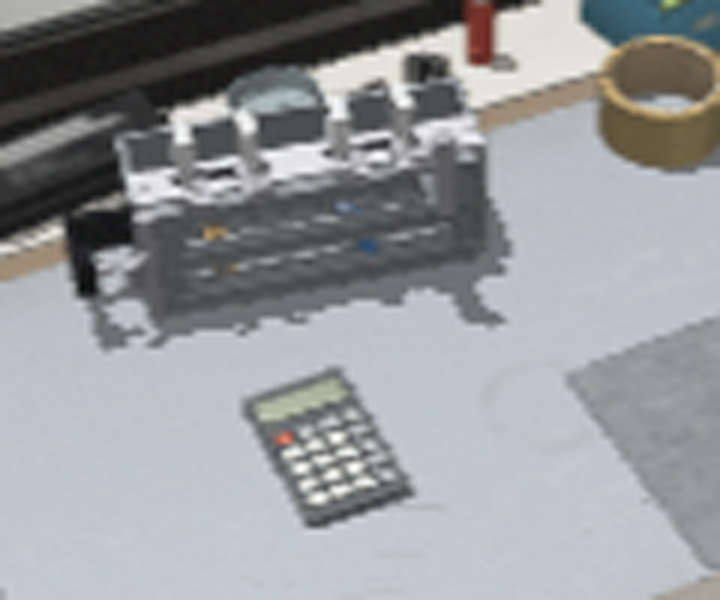

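```bash
cat >> h.py <<'E'
def W(pose,p):
    x,y,a=pose; c,s=np.cos(a),np.sin(a); return np.array([x+c*p[0]-s*p[1],y+s*p[0]+c*p[1],p[2]])
E
python3 - <<'E'
from h import *
from scipy.optimize import least_squares
cor=[((-.038,-.075,.150),(487,306)),((.08,.116,.095),(178,73)),((.08,-.116,.095),(597,132)),
((.024,.079,.135),(217,148)),((.024,.037,.135),(292,160)),((.024,-.021,.135),(405,180)),((.024,-.063,.135),(484,190))]
px=lambda c:(np.array(c)+.5)/6-.5+[165,120]
f=lambda q:np.concatenate([plane("top",px(c),p[2])-W(q,p)[:2] for p,c in cor])
r=least_squares(f,[.65,.1,0],loss='soft_l1',f_scale=.004);print(r.x,(r.fun if 0 else f(r.x)*1000).reshape(-1,2).round(1))
q=r.x
for n,a in(("catch1",(.024,.058,.119)),("catch2",(.024,-.042,.119)),("hinge",(0,.11,.095)),("post",(-.038,-.075,.128))): print(n,W(q,a).round(4))
im=cv2.imread("pics/t1.png");g=cv2.cvtColor(im,cv2.COLOR_BGR2GRAY)
# pad edges
for r_ in(215,225,235,245,255):
    row=g[r_-2:r_+3,245:320].mean(0); d=np.diff(cv2.GaussianBlur(row[None],(0,0),1.2)[0]); l,rr=245+.5+d[:30].argmin(),245.5+35+d[35:].argmax()
    print(r_,plane("top",(l,r_),0).round(4),plane("top",(rr,r_),0).round(4))
for c_ in(268,275,282,290,296):
    col=g[195:275,c_-2:c_+3].mean(1); d=np.diff(cv2.GaussianBlur(col[None],(0,0),1.0)[0]); t=195.5+d[:25].argmin(); bt=195.5+50+d[50:].argmax()
    print(c_,plane("top",(c_,t),0).round(4),bt,plane("top",(c_,bt),0).round(4))
t=cv2.resize(im[120:200,165:285],None,fx=6,fy=6,interpolation=cv2.INTER_CUBIC)
s=cv2.imread("pics/scene0.png");s=cv2.resize(s[140:220,165:285],None,fx=6,fy=6,interpolation=cv2.INTER_CUBIC)
P=[c[0] for c in cor]+[(0,.116,0),(0,-.116,0),(0,.116,.095),(0,-.116,.095),(-.038,-.075,.1)]
for p in P:
    w=W(q,p)
    for n,i,o in(("top",t,(165,120)),("scene",s,(165,140))):
        u=(proj(n,w)-o+.5)*6; cv2.circle(i,tuple(int(v) for v in u),3,(0,0,255),-1)
cv2.imwrite("pics/o1.png",cv2.resize(np.vstack([t,s]),(450,600)))
E
```

```text
[ 0.63921317  0.06390502 -0.17726611] [[ 0.1  0.1]
 [-6.1 -2. ]
 [-1.8  3. ]
 [ 1.5 -1.8]
 [ 1.8  0.8]
 [ 0.3 -0.3]
 [ 1.7  0.4]]
catch1 [0.6731 0.1168 0.119 ]
catch2 [0.6554 0.0183 0.119 ]
hinge [0.6586 0.1722 0.095 ]
post [ 0.5886 -0.0032  0.128 ]
215 [ 0.4723 -0.043 ] [ 0.4701 -0.1722]
225 [ 0.439  -0.0424] [ 0.4368 -0.1744]
235 [ 0.406  -0.0451] [ 0.4038 -0.1766]
245 [ 0.3732 -0.0478] [ 0.371  -0.1787]
255 [ 0.3408 -0.0472] [ 0.3386 -0.1776]
268 [ 0.5003 -0.0717] 270.5 [ 0.2906 -0.0673]
275 [ 0.4999 -0.095 ] 261.5 [ 0.3191 -0.0907]
282 [ 0.4995 -0.1183] 261.5 [ 0.3187 -0.1135]
290 [ 0.5024 -0.145 ] 260.5 [ 0.3215 -0.1396]
296 [ 0.5021 -0.165 ] 260.5 [ 0.3211 -0.1591]
```

View pics/o1.png

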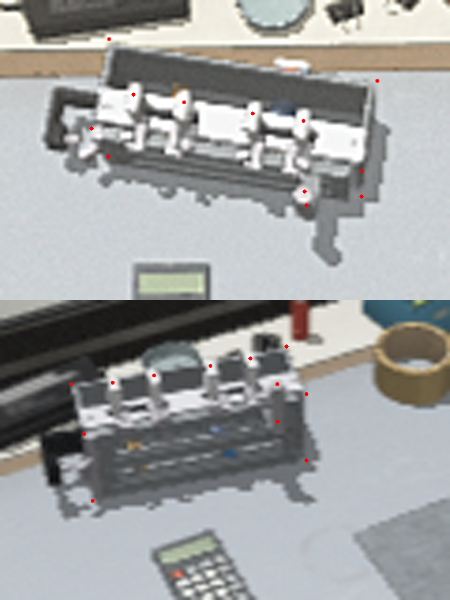

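The projected points match the crate in both views. The poses are:
- **Crate:** (0.639, 0.064), yaw −0.177
- **Calculator:** (0.500, 0.118), yaw about 0
- **Pad:** (0.410, −0.110), yaw about +0.035

I'll move above the calculator with the jaws along y.

{"name": "servo_tool", "arguments": {
  "moves": [
    {"travel":[0,0,0],"dr":[0,0,10.2]},
    {"travel":[0,0,0],"dr":[0,0,10.3]},
    {"travel":[-40,-40,0],"dr":[0,0,0]},
    {"travel":[-40,-40,0],"dr":[0,0,0]},
    {"travel":[-40,-40,0],"dr":[0,0,0]},
    {"travel":[-40,-40,0],"dr":[0,0,0]},
    {"travel":[-40,-40,0],"dr":[0,0,0]},
    {"travel":[-40,-40,0],"dr":[0,0,0]},
    {"travel":[-45,-4,0],"dr":[0,0,0]},
    {"travel":[-45,-4,0],"dr":[0,0,0]},
    {"travel":[-45,-4,0],"dr":[0,0,0]},
    {"travel":[-45,-4,0],"dr":[0,0,0]}
  ],
  "claw": 0.08,
  "squeeze": 20
}}

```text
clock: 1.65
position: [0.4746, -0.1644, 0.2312]
ee_rot: [-0.707, 0.707, 0.0, -0.0]
ft_force: [0.3, -0.9, 0.4]
grip_width: 0.922
```

{"name": "servo_tool", "arguments": {
  "moves": [
    {"travel":[-45,-4,10],"dr":[0,0,0]},
    {"travel":[-45,-4,10],"dr":[0,0,0]},
    {"travel":[-45,-4,10],"dr":[0,0,0]},
    {"travel":[-45,-4,10],"dr":[0,0,0]},
    {"travel":[-45,-4,10],"dr":[0,0,0]},
    {"travel":[-40,-4,10],"dr":[0,0,0]},
    {"travel":[0,0,30],"dr":[0,0,0]},
    {"travel":[0,0,0],"dr":[0,0,0]},
    {"travel":[0,0,0],"dr":[0,0,0]}
  ]
}}

```text
clock: 2.78
position: [0.4993, 0.0986, 0.1421]
ee_rot: [-0.706, 0.708, -0.0, 0.0]
ft_force: [0.7, -0.4, 0.2]
grip_width: 0.921
```

{"name": "servo_tool", "arguments": {
  "moves": [
    {"travel":[-19,0,30],"dr":[0,0,0]},
    {"travel":[0,0,40],"dr":[0,0,0]},
    {"travel":[0,0,30],"dr":[0,0,0]},
    {"travel":[0,0,15],"dr":[0,0,0]},
    {"travel":[0,0,5],"dr":[0,0,0]},
    {"travel":[0,0,0],"dr":[0,0,0]},
    {"travel":[0,0,0],"dr":[0,0,0]}
  ]
}}

```text
clock: 3.65
position: [0.4998, 0.1182, 0.0224]
ee_rot: [-0.707, 0.708, -0.001, 0.001]
ft_force: [0.2, -0.2, -0.4]
grip_width: 0.92
```

```bash
python3 - <<'E'
from h import *
a=manip.camera("top")[175:240,170:250]; b=manip.camera("scene")[165:230,190:270]
cv2.imwrite("pics/v2.png",cv2.resize(np.hstack([a,b]),None,fx=5,fy=5,interpolation=cv2.INTER_CUBIC))
E
```

```text
(no output)
```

View pics/v2.png

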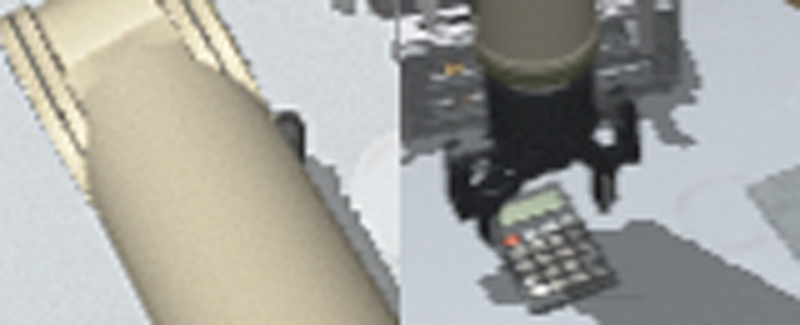

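The scene view shows the fingers straddling the calculator. I'll lower until they touch.

{"name": "servo_tool", "arguments": {
  "moves": [
    {"travel":[0,0,5],"dr":[0,0,0]},
    {"travel":[0,0,5],"dr":[0,0,0]},
    {"travel":[0,0,4],"dr":[0,0,0]},
    {"travel":[0,0,0],"dr":[0,0,0]},
    {"travel":[0,0,0],"dr":[0,0,0]}
  ]
}}

```text
clock: 4.38
position: [0.4991, 0.1181, 0.0073]
ee_rot: [-0.707, 0.707, -0.0, -0.0]
ft_force: [-0.5, -0.2, 0.3]
grip_width: 0.92
```

{"name": "servo_tool", "arguments": {
  "moves": [
    {"travel":[0,0,3],"dr":[0,0,0]},
    {"travel":[0,0,2],"dr":[0,0,0]},
    {"travel":[0,0,0],"dr":[0,0,0]},
    {"travel":[0,0,0],"dr":[0,0,0]}
  ]
}}

```text
clock: 4.88
position: [0.499, 0.1181, 0.0023]
ee_rot: [-0.707, 0.707, -0.0, -0.0]
ft_force: [-0.6, -0.1, -0.6]
grip_width: 0.918
```

{"name": "servo_tool", "arguments": {
  "moves": [
    {"travel":[0,0,2],"dr":[0,0,0]},
    {"travel":[0,0,2],"dr":[0,0,0]},
    {"travel":[0,0,0],"dr":[0,0,0]},
    {"travel":[0,0,0],"dr":[0,0,0]}
  ]
}}

```text
clock: 5.38
position: [0.499, 0.1181, -0.0017]
ee_rot: [-0.707, 0.707, -0.0, 0.0]
ft_force: [-0.0, 0.4, -0.0]
grip_width: 0.921
```

{"name": "servo_tool", "arguments": {
  "moves": [
    {"travel":[0,0,2],"dr":[0,0,0]},
    {"travel":[0,0,1],"dr":[0,0,0]},
    {"travel":[0,0,0],"dr":[0,0,0]},
    {"travel":[0,0,0],"dr":[0,0,0]}
  ]
}}

```text
clock: 5.88
position: [0.499, 0.1181, -0.0047]
ee_rot: [-0.707, 0.707, -0.0, -0.0]
ft_force: [-0.3, 0.3, 1.1]
grip_width: 0.924
```

{"name": "servo_tool", "arguments": {
  "moves": [
    {"travel":[0,0,0],"dr":[0,0,0]},
    {"travel":[0,0,0],"dr":[0,0,0]},
    {"travel":[0,0,0],"dr":[0,0,0]},
    {"travel":[0,0,0],"dr":[0,0,0]}
  ],
  "claw": 0.3,
  "squeeze": 20
}}

```text
clock: 6.38
position: [0.4991, 0.1181, -0.0045]
ee_rot: [-0.707, 0.707, -0.0, 0.0]
ft_force: [-1.5, 0.8, 5.0]
grip_width: 0.787
```

{"name": "servo_tool", "arguments": {
  "moves": [
    {"travel":[0,0,-1],"dr":[0,0,0]},
    {"travel":[10,4,0],"dr":[0,0,0]},
    {"travel":[10,4,0],"dr":[0,0,0]},
    {"travel":[15,6,0],"dr":[0,0,0]},
    {"travel":[15,6,0],"dr":[0,0,0]},
    {"travel":[15,6,0],"dr":[0,0,0]},
    {"travel":[0,0,0],"dr":[0,0,0]}
  ]
}}

```text
clock: 7.25
position: [0.4725, 0.0513, -0.0037]
ee_rot: [-0.706, 0.708, -0.0, -0.0]
ft_force: [0.2, -0.1, -0.7]
grip_width: 0.792
```

{"name": "servo_tool", "arguments": {
  "moves": [
    {"travel":[18,7,0],"dr":[0,0,0]},
    {"travel":[18,7,0],"dr":[0,0,0]},
    {"travel":[18,7,0],"dr":[0,0,0]},
    {"travel":[18,7,0],"dr":[0,0,0]},
    {"travel":[18,7,0],"dr":[0,0,0]},
    {"travel":[18,7,0],"dr":[0,0,0]},
    {"travel":[18,7,0],"dr":[0,0,0]},
    {"travel":[18,7,0],"dr":[0,0,0]},
    {"travel":[17,6,0],"dr":[0,0,-1]},
    {"travel":[0,0,0],"dr":[0,0,-1]},
    {"travel":[0,0,0],"dr":[0,0,0]},
    {"travel":[0,0,0],"dr":[0,0,0]}
  ]
}}

```text
clock: 8.75
position: [0.4112, -0.107, -0.0036]
ee_rot: [0.719, -0.695, 0.0, -0.0]
ft_force: [0.1, -0.2, -0.1]
grip_width: 0.79
```

```bash
python3 - <<'E'
from h import *
a=manip.camera("top")[190:270,230:320]; b=manip.camera("scene")[170:250,235:325]
cv2.imwrite("pics/v3.png",cv2.resize(np.hstack([a,b]),None,fx=4.4,fy=4.4,interpolation=cv2.INTER_CUBIC))
print(manip.get_obs()["position"],manip.get_obs()["grip_width"])
E
```

```text
[ 0.4110567  -0.10725086 -0.0036725 ] 0.7894553075583299
```

View pics/v3.png

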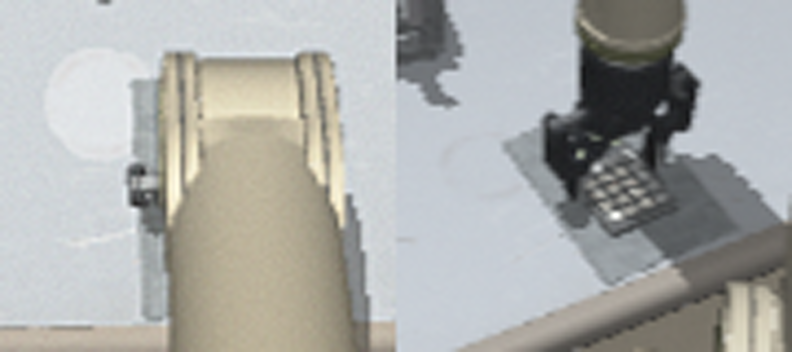

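The calculator sits within the pad, and the tool is at (0.411, −0.107). I'll release and rise.

{"name": "servo_tool", "arguments": {
  "moves": [
    {"travel":[0,0,0],"dr":[0,0,0]},
    {"travel":[0,0,0],"dr":[0,0,0]},
    {"travel":[0,0,0],"dr":[0,0,0]},
    {"travel":[0,0,0],"dr":[0,0,0]},
    {"travel":[0,0,-10],"dr":[0,0,0]},
    {"travel":[0,0,-20],"dr":[0,0,0]},
    {"travel":[0,0,-40],"dr":[0,0,0]},
    {"travel":[0,0,-45],"dr":[0,0,0]},
    {"travel":[0,0,-45],"dr":[0,0,0]},
    {"travel":[0,0,-45],"dr":[0,0,0]},
    {"travel":[0,0,0],"dr":[0,0,6.1]},
    {"travel":[0,0,0],"dr":[0,0,6.1]}
  ],
  "claw": 0.07
}}

```text
clock: 10.35
position: [0.411, -0.1078, 0.2026]
ee_rot: [-0.64, 0.769, -0.001, 0.0]
ft_force: [0.7, 0.3, -1.1]
grip_width: 0.933
```

{"name": "servo_tool", "arguments": {
  "moves": [
    {"travel":[-38,-31,0],"dr":[0,0,0]},
    {"travel":[-38,-31,0],"dr":[0,0,0]},
    {"travel":[-38,-31,0],"dr":[0,0,0]},
    {"travel":[-38,-31,0],"dr":[0,0,0]},
    {"travel":[-38,-31,0],"dr":[0,0,0]},
    {"travel":[-38,-31,0],"dr":[0,0,0]},
    {"travel":[-38,-31,0],"dr":[0,0,0]},
    {"travel":[0,0,0],"dr":[0,0,0]},
    {"travel":[0,0,0],"dr":[0,0,0]}
  ],
  "claw": 0.0
}}

```text
clock: 11.48
position: [0.6714, 0.115, 0.2016]
ee_rot: [-0.641, 0.767, -0.0, -0.0]
ft_force: [0.3, -0.9, -0.3]
grip_width: 1.0
```

```bash
cat >> h.py <<'E'
def go(t):
    o=manip.get_obs(); r=R.from_quat(o["ee_rot"]); x=r.as_matrix()[:,0]
    print("pos",o["position"].round(4),"jaw",np.degrees(np.arctan2(x[1],x[0])).round(1),"travel mm",(r.inv().apply(np.array(t)-o["position"])*1000).round(1))
E
python3 - <<'E'
from h import *
go([.673,.117,.104])
im=manip.camera("top");g=cv2.cvtColor(im,cv2.COLOR_BGR2GRAY)
b=np.zeros(g.shape,bool);b[205:263,262:300]=1
m=b&(g<125);m=cv2.morphologyEx(m.astype(np.uint8),cv2.MORPH_CLOSE,np.ones((7,7)))
print("calc",rect("top",m,.012),m.sum())
a=im[195:275,240:320]; b=manip.camera("scene")[130:210,165:265]
cv2.imwrite("pics/v4.png",cv2.resize(np.hstack([a,b]),None,fx=4.4,fy=4.4,interpolation=cv2.INTER_CUBIC))
E
```

```text
pos [0.6714 0.115  0.2016] jaw -100.3 travel mm [-2.3 -1.2 97.6]
calc ((385.5808410644531, -126.48603820800781), (132.8886260986328, 30.712411880493164), 2.1044344902038574) 272
```

View pics/v4.png

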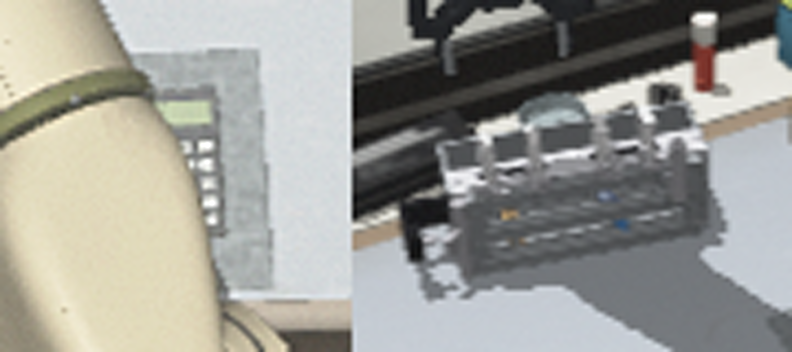

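The calculator's right gap to the pad edge is about 30 mm, against 31 expected. It sits about 8 mm towards the back, which is within the limits. The gripper is above the first catch, so I'll descend over it.

{"name": "servo_tool", "arguments": {
  "moves": [
    {"travel":[-2,-1,25],"dr":[0,0,0]},
    {"travel":[0,0,25],"dr":[0,0,0]},
    {"travel":[0,0,20],"dr":[0,0,0]},
    {"travel":[0,0,15],"dr":[0,0,0]},
    {"travel":[0,0,10],"dr":[0,0,0]},
    {"travel":[0,0,3],"dr":[0,0,0]},
    {"travel":[0,0,0],"dr":[0,0,0]}
  ]
}}

```text
clock: 12.45
position: [0.6732, 0.1172, 0.1037]
ee_rot: [-0.641, 0.767, -0.0, 0.0]
ft_force: [-0.4, -0.4, -0.2]
grip_width: 1.001
```

{"name": "servo_tool", "arguments": {
  "moves": [
    {"travel":[0,0,0],"dr":[0,0,0]},
    {"travel":[0,0,0],"dr":[0,0,0]},
    {"travel":[0,0,0],"dr":[0,0,0]},
    {"travel":[0,0,0],"dr":[0,0,0]},
    {"travel":[0,0,0],"dr":[0,0,0]},
    {"travel":[0,0,0],"dr":[0,0,0]}
  ],
  "claw": 0.45
}}

```text
clock: 13.2
position: [0.6732, 0.1176, 0.1035]
ee_rot: [-0.641, 0.767, 0.0, 0.0]
ft_force: [1.4, 3.7, 2.9]
grip_width: 0.55
```

{"name": "servo_tool", "arguments": {
  "moves": [
    {"travel":[-2,0,0],"dr":[0,0,0]},
    {"travel":[0,0,0],"dr":[0,0,0]},
    {"travel":[0,0,0],"dr":[0,0,0]},
    {"travel":[0,0,0],"dr":[0,0,0]},
    {"travel":[0,0,0],"dr":[0,0,0]}
  ],
  "claw": 0.7
}}

```text
clock: 13.82
position: [0.6733, 0.1177, 0.1035]
ee_rot: [-0.641, 0.768, -0.001, -0.001]
ft_force: [-2.1, -1.5, 5.8]
grip_width: 0.387
```

The first catch is fully in: the opening of 0.387 is about 33 mm. Next is the second catch, 100 mm further along.

{"name": "servo_tool", "arguments": {
  "moves": [
    {"travel":[0,0,0],"dr":[0,0,0]},
    {"travel":[0,0,0],"dr":[0,0,0]},
    {"travel":[0,0,0],"dr":[0,0,0]},
    {"travel":[0,0,0],"dr":[0,0,0]},
    {"travel":[0,0,0],"dr":[0,0,0]},
    {"travel":[0,0,0],"dr":[0,0,0]},
    {"travel":[0,0,-25],"dr":[0,0,0]},
    {"travel":[0,0,-30],"dr":[0,0,0]},
    {"travel":[33,0,0],"dr":[0,0,0]},
    {"travel":[33,0,0],"dr":[0,0,0]},
    {"travel":[34,0,0],"dr":[0,0,0]},
    {"travel":[0,0,0],"dr":[0,0,0]}
  ],
  "claw": 0.0
}}

```text
clock: 15.32
position: [0.6556, 0.0165, 0.1583]
ee_rot: [-0.639, 0.769, -0.001, -0.001]
ft_force: [-0.0, -0.3, -0.1]
grip_width: 1.003
```

{"name": "servo_tool", "arguments": {
  "moves": [
    {"travel":[0,0,0],"dr":[0,0,0]},
    {"travel":[0,0,25],"dr":[0,0,0]},
    {"travel":[0,0,15],"dr":[0,0,0]},
    {"travel":[0,0,10],"dr":[0,0,0]},
    {"travel":[0,0,5],"dr":[0,0,0]},
    {"travel":[0,0,0],"dr":[0,0,0]},
    {"travel":[0,0,0],"dr":[0,0,0]}
  ]
}}

```text
clock: 16.2
position: [0.6559, 0.0207, 0.104]
ee_rot: [-0.641, 0.768, -0.0, 0.0]
ft_force: [-0.2, -1.2, -0.1]
grip_width: 1.0
```

{"name": "servo_tool", "arguments": {
  "moves": [
    {"travel":[0,0,0],"dr":[0,0,0]},
    {"travel":[0,0,0],"dr":[0,0,0]},
    {"travel":[0,0,0],"dr":[0,0,0]},
    {"travel":[0,0,0],"dr":[0,0,0]},
    {"travel":[0,0,0],"dr":[0,0,0]},
    {"travel":[0,0,0],"dr":[0,0,0]},
    {"travel":[0,0,0],"dr":[0,0,0]},
    {"travel":[0,0,0],"dr":[0,0,0]}
  ],
  "claw": 0.7
}}

```text
clock: 17.2
position: [0.6558, 0.0193, 0.1039]
ee_rot: [-0.641, 0.768, -0.001, -0.0]
ft_force: [-2.2, -4.2, 5.0]
grip_width: 0.392
```

Both catches are in. I'll go up, move over the post and come down around it.

{"name": "servo_tool", "arguments": {
  "moves": [
    {"travel":[0,0,0],"dr":[0,0,0]},
    {"travel":[0,0,0],"dr":[0,0,0]},
    {"travel":[0,0,0],"dr":[0,0,0]},
    {"travel":[0,0,0],"dr":[0,0,0]},
    {"travel":[0,0,0],"dr":[0,0,0]},
    {"travel":[0,0,0],"dr":[0,0,0]},
    {"travel":[0,0,-30],"dr":[0,0,0]},
    {"travel":[0,0,-40],"dr":[0,0,0]},
    {"travel":[0,0,-15],"dr":[0,0,0]},
    {"travel":[16,31,0],"dr":[0,0,0]},
    {"travel":[17,31,0],"dr":[0,0,0]},
    {"travel":[0,0,0],"dr":[0,0,0]}
  ],
  "claw": 0.0
}}

```text
clock: 18.7
position: [0.587, -0.0021, 0.1879]
ee_rot: [-0.641, 0.768, -0.0, -0.001]
ft_force: [0.6, 1.2, -0.2]
grip_width: 0.998
```

```bash
python3 - <<'E'
from h import *
go([.5886,-.0032,.109])
b=manip.camera("scene")[125:215,165:285]
cv2.imwrite("pics/v5.png",cv2.resize(b,None,fx=6,fy=6,interpolation=cv2.INTER_CUBIC))
E
```

```text
pos [ 0.587  -0.0021  0.1879] jaw -100.3 travel mm [ 0.6 -1.8 78.9]
```

View pics/v5.png

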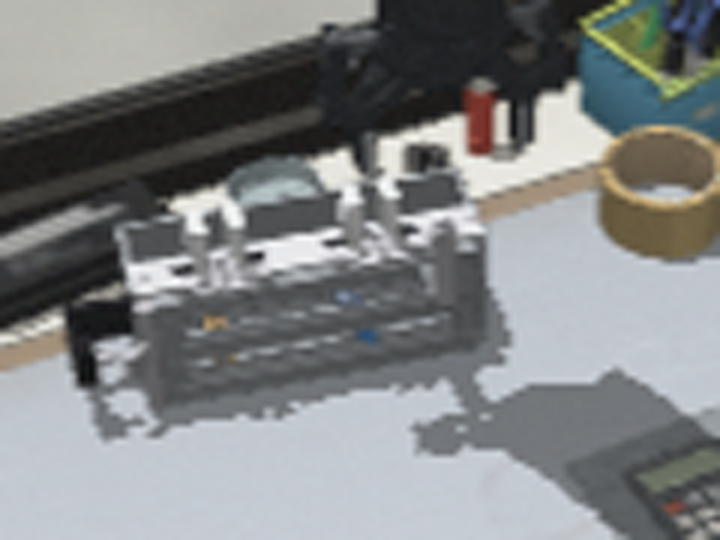

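Both catches show as squeezed, with tab pairs at crop (197/235) and (350/388), and the gate is shut. The post stands at crop (445, 230–290). I'll descend and grip it.

{"name": "servo_tool", "arguments": {
  "moves": [
    {"travel":[0,-2,25],"dr":[0,0,0]},
    {"travel":[0,0,25],"dr":[0,0,0]},
    {"travel":[0,0,20],"dr":[0,0,0]},
    {"travel":[0,0,8],"dr":[0,0,0]},
    {"travel":[0,0,0],"dr":[0,0,0]}
  ]
}}

```text
clock: 19.38
position: [0.5908, -0.0009, 0.1101]
ee_rot: [-0.641, 0.767, 0.0, -0.0]
ft_force: [0.1, -0.5, 0.9]
grip_width: 0.998
```

{"name": "servo_tool", "arguments": {
  "moves": [
    {"travel":[0,0,0],"dr":[0,0,0]},
    {"travel":[0,0,0],"dr":[0,0,0]},
    {"travel":[0,0,0],"dr":[0,0,0]},
    {"travel":[0,0,0],"dr":[0,0,0]},
    {"travel":[0,0,0],"dr":[0,0,0]},
    {"travel":[0,0,0],"dr":[0,0,0]},
    {"travel":[0,0,0],"dr":[0,0,0]},
    {"travel":[0,0,0],"dr":[0,0,0]},
    {"travel":[0,0,0],"dr":[0,0,0]}
  ],
  "claw": 1.0,
  "squeeze": 40
}}

```text
clock: 20.5
position: [0.5906, -0.0025, 0.1107]
ee_rot: [-0.641, 0.768, -0.001, -0.001]
ft_force: [-3.1, -4.5, 4.6]
grip_width: 0.171
```

```bash
python3 - <<'E'
from h import *
o=manip.get_obs();M=R.from_quat(o["ee_rot"]).as_matrix()
h=np.array([.6586,.1722]);p=np.array([.5906,-.0025])-h
N=28;prev=p;c=0*p
acc=np.zeros(2);out=[]
for k in range(1,N+1):
    t=-1.6*k/N; q=np.array([[np.cos(t),-np.sin(t)],[np.sin(t),np.cos(t)]])@p
    d=M[:2,:2].T@(q-p)*1000; s=np.round(d-acc).astype(int); acc+=s; out.append(s.tolist())
print(np.linalg.norm(p),out,q+h)
E
```

```text
0.18746757052887839 [[-2, 10], [-3, 11], [-4, 10], [-4, 10], [-4, 9], [-6, 10], [-5, 9], [-7, 9], [-6, 8], [-7, 8], [-8, 7], [-8, 8], [-9, 6], [-8, 6], [-9, 6], [-10, 5], [-10, 4], [-10, 4], [-10, 4], [-10, 3], [-11, 2], [-10, 1], [-11, 1], [-10, 1], [-11, 0], [-11, -1], [-10, -2], [-11, -2]] [0.48596006 0.24527216]
```

{"name": "servo_tool", "arguments": {
  "moves": [
    {"travel":[-2,10,0],"dr":[0,0,0]},
    {"travel":[-3,11,0],"dr":[0,0,0]},
    {"travel":[-4,10,0],"dr":[0,0,0]},
    {"travel":[-4,10,0],"dr":[0,0,0]},
    {"travel":[-4,9,0],"dr":[0,0,0]},
    {"travel":[-6,10,0],"dr":[0,0,0]},
    {"travel":[-5,9,0],"dr":[0,0,0]},
    {"travel":[-7,9,0],"dr":[0,0,0]},
    {"travel":[-6,8,0],"dr":[0,0,0]},
    {"travel":[0,0,0],"dr":[0,0,0]}
  ]
}}

```text
clock: 21.75
position: [0.5115, 0.053, 0.1105]
ee_rot: [-0.641, 0.768, -0.001, -0.002]
ft_force: [-8.0, -9.9, 11.1]
grip_width: 0.178
```

The force is mainly radial, because my arc is about 2 mm too tight. I'll correct outward and continue.

{"name": "servo_tool", "arguments": {
  "moves": [
    {"travel":[-5,9,-1],"dr":[0,0,0]},
    {"travel":[-8,8,0],"dr":[0,0,0]},
    {"travel":[-8,8,0],"dr":[0,0,0]},
    {"travel":[-9,7,0],"dr":[0,0,0]},
    {"travel":[-8,6,0],"dr":[0,0,0]},
    {"travel":[-9,6,0],"dr":[0,0,0]},
    {"travel":[-10,5,0],"dr":[0,0,0]},
    {"travel":[-10,4,0],"dr":[0,0,0]},
    {"travel":[-10,4,0],"dr":[0,0,0]},
    {"travel":[0,0,0],"dr":[0,0,0]}
  ]
}}

```text
clock: 23.0
position: [0.4691, 0.142, 0.1109]
ee_rot: [-0.642, 0.767, 0.001, -0.001]
ft_force: [-7.6, -2.7, -2.6]
grip_width: 0.171
```

{"name": "servo_tool", "arguments": {
  "moves": [
    {"travel":[-10,4,0],"dr":[0,0,0]},
    {"travel":[-10,3,0],"dr":[0,0,0]},
    {"travel":[-11,2,0],"dr":[0,0,0]},
    {"travel":[-10,1,0],"dr":[0,0,0]},
    {"travel":[-11,1,0],"dr":[0,0,0]},
    {"travel":[-10,1,0],"dr":[0,0,0]},
    {"travel":[-11,0,0],"dr":[0,0,0]},
    {"travel":[-11,-1,0],"dr":[0,0,0]},
    {"travel":[0,0,0],"dr":[0,0,0]},
    {"travel":[0,0,0],"dr":[0,0,0]}
  ]
}}

```text
clock: 24.25
position: [0.4744, 0.2255, 0.1111]
ee_rot: [-0.641, 0.767, 0.0, -0.0]
ft_force: [-5.2, -0.3, -4.6]
grip_width: 0.173
```

```bash
python3 - <<'E'
from h import *
p=manip.get_obs()["position"][:2]-[.6586,.1722]; print(np.linalg.norm(p),np.radians(-111.2)-np.arctan2(p[1],p[0])+2*np.pi*(p[1]>0))
a=cv2.resize(manip.camera("top")[115:275,120:330],None,fx=3.7,fy=3.7,interpolation=cv2.INTER_CUBIC)[:590,:390]
b=cv2.resize(manip.camera("scene")[130:280,160:262],None,fx=3.93,fy=3.93,interpolation=cv2.INTER_CUBIC)[:590,:400]
b=b[:min(len(a),len(b))];a=a[:len(b)]
cv2.imwrite("pics/v6.png",np.hstack([a,b]))
E
```

```text
0.19175431871497067 1.4822828388123837
```

View pics/v6.png

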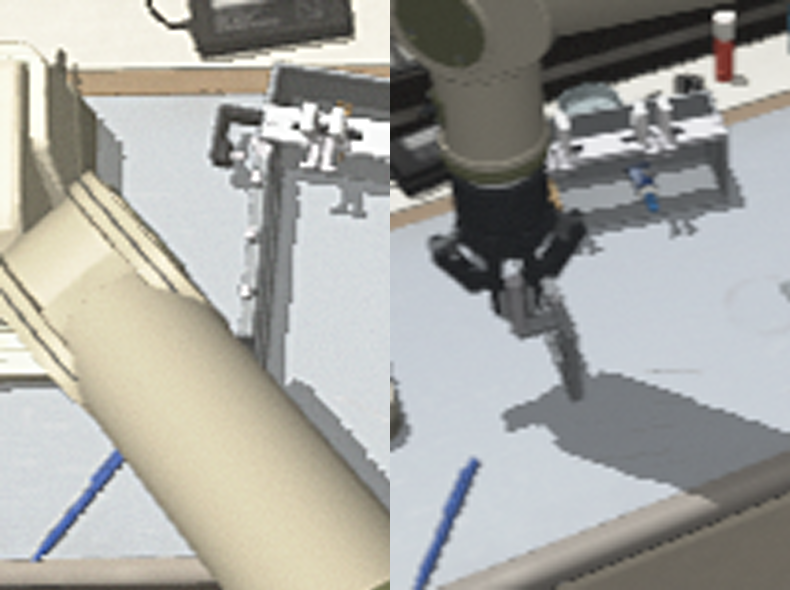

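The gate is at about 1.48 rad and the post is held. I'll add a little margin and check the rest of the scene.

{"name": "servo_tool", "arguments": {
  "moves": [
    {"travel":[-5,-1,0],"dr":[0,0,0]},
    {"travel":[-5,-2,0],"dr":[0,0,0]},
    {"travel":[0,0,0],"dr":[0,0,0]},
    {"travel":[0,0,0],"dr":[0,0,0]},
    {"travel":[0,0,0],"dr":[0,0,0]},
    {"travel":[0,0,0],"dr":[0,0,0]}
  ]
}}

```text
clock: 25.1
position: [0.4779, 0.2353, 0.1111]
ee_rot: [-0.642, 0.767, 0.001, -0.001]
ft_force: [-12.5, -0.2, -2.1]
grip_width: 0.178
```

```bash
python3 - <<'E'
from h import *
o=manip.get_obs();p=o["position"][:2]-[.6586,.1722]; print(np.linalg.norm(p),np.radians(-111.2)-np.arctan2(p[1],p[0])+2*np.pi*(p[1]>0),o["grip_width"],o["ft_force"].round(1),abs(o["joint_velocities"]).max())
im=manip.camera("top");t0=cv2.imread("pics/t1.png")
g=cv2.cvtColor(im,cv2.COLOR_BGR2GRAY)
b=np.zeros(g.shape,bool);b[203:262,262:300]=1
m=b&(g<135);m=cv2.morphologyEx(m.astype(np.uint8),cv2.MORPH_CLOSE,np.ones((7,7)))
print("calc",rect("top",m,.012),m.sum())
# bystanders: image change in right region (tape, tin, carton, notes)
d=cv2.absdiff(im,t0).max(2); print("changed px right",(d[130:265,296:400]>60).sum(),"pen",(d[225:268,125:160]>60).sum())
cv2.imwrite("pics/v7.png",cv2.resize(im[125:275,120:400],None,fx=2.8,fy=2.8,interpolation=cv2.INTER_CUBIC))
E
```

```text
0.19143964733374744 1.5365860401399205 0.1780305815957474 [-12.5  -0.2  -2.1] 0.0026504826439235196
calc ((414.63739013671875, -106.55696105957031), (112.91667175292969, 69.22081756591797), 2.3732433319091797) 695
changed px right 0 pen 104
```

View pics/v7.png

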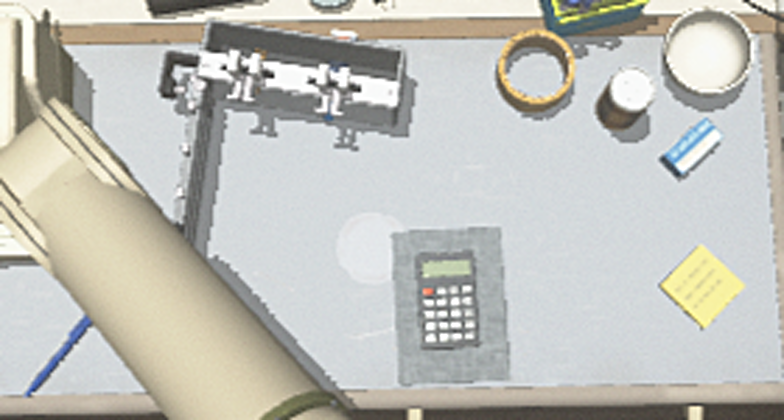

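The calculator is in the middle of the pad and square with it. The gate stands wide open, both catches are in, and the bystanders are unmoved; the arm only hides part of the pen. I'm handing in.

```bash
python3 -c "
from workcell import manip
print(manip.hand_in())
o=manip.get_obs();print(o['clock'],o['ft_force'],o['grip_width'])"
```

```text
the job is handed in; nothing more can be done
None
the job is handed in; nothing more can be done
```

I finished the job and handed it in at about 25 s of the 72 s. No verdict was reported.

- **Calculator:** I slid it flat onto the pad. The last check put it at (0.415, −0.107) m, against the pad centre at (0.410, −0.110) m. It is square with the pad to about 0.01 rad.
- **Catches:** I squeezed the one nearer the hinge first, then the other. The jaw opening read about 33 mm on each, which fits the 34 mm fully squeezed width. The pictures show both tab pairs in.
- **Gate:** I swung it by its post to about 1.54 rad, worked out from the tool position. I was still gripping the post at handover (command 40 N), with the arm at rest.
- **Other things on the desk:** The picture around the tape, tin, carton and note block did not change. The visible part of the pen has not moved, but the arm hides the rest of it.

**Disagreements:**
- While swinging, the grip point was about 191 mm from my hinge estimate, against 189 mm by design.
- That mismatch left about 12 N of outward radial force on the tool at the end, well below the force limits.
- An earlier calculator measurement, just after release, was unusable because the arm was in the way. The final picture replaced it.

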